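# Drop a mandarin into the lunch tray

### The arm

A 6-joint arm with a two-finger parallel gripper is mounted at the origin on the work surface. World frame = base frame: x ahead of the robot, y to its left, z up, the work surface at z = 0. Lengths are in m, angles in rad, forces in N, time in s.
With the tool pointing down it reaches from about 0.3 to 0.75 m from the base axis. Payload 8.5 kg.
Tool frame: the origin (TCP) lies on the centre line of the jaws, within the pads' length; the fingertips stand 22 mm ahead of it and the grasp point (between the pads) lies 3 mm ahead of it; x points along the fingers, z is the direction in which the jaws open and shut, and the axes are right-handed (so a half turn about x gives the same grasp; the last joint's range is limited). The gripper opens to 88 mm and grips with 3 to 60 N. Pads are 18 mm wide; open, the fingers measure 123 mm over their backs; the gripper's body (75 mm by 187 mm) begins 45 mm behind the grasp point.
Start: joints at [-1.376, 0.381, 1.297, -0, 1.464, -0.215], TCP at [0.219, -0.504, 0.261] pointing down, gripper open.
Joint ranges: [-3.11, 3.11], [-0.89, 2.33], [0.22, 2.48], [-1.42, 4.56], [0.17, 2.85], [-2.88, 2.88]. Speed limits (rad/s): [2.39, 2.39, 3.14, 3.14, 3.14, 3.14].

### API

Orientations are given as a unit quaternion [w, x, y, z].
In Python, from plant import manip, optics gives the robot as it stands.
- The arm moves only by the tool jog_arm, never from a script. Its argument "targets" is text: rows parted by semicolons, each of 6 numbers parted by spaces: the shift along the tool's x, y, z in m, then the turn, a rotation vector about the tool's x, y, z in units of 8 degrees (1.0 is 8 degrees). In form: tx ty tz ax ay az; .... A call has 1 to 8 rows; each row shifts and turns the commanded pose from where the row before left it, along the tool's axes as they then stand; what a row does not reach is not made up. A row lasts 1/10 s, in which the tool goes at most 50 mm and 8.59 degrees, less where a joint would pass 70% of its speed; a pose out of reach is approached as far as the arm can. A call with a gripper value outside its range is refused whole. "fingers" is the opening, from 0 (shut) to 1 (fully open), set as the call begins (left out, the last holds). The fingers move at their own pace and stop on an object; "squeeze" is the grip in N (left out, the last holds). Time passes only in rows, so rows that do not move let the fingers close. It gives the time, the measured TCP pose, the force and the opening at its end, in the units of the state.
- manip.read_state(): the state, without advancing time (a new reading comes with each control period).
- optics.grab_frame(name): name is "scene" or "top" or "wrist"; returns (picture, depth): 400x640x3 uint8, red, green, blue; 400x640 float32, m along the optical axis (not along the pixel's ray), 0 where there is no reading.
- optics.camera_model(name): a dict with "intrinsics" (3x3 intrinsics, pixels), "cam_to_world" (4x4, takes a point from camera to world coordinates). Camera axes: x right, y down, z forward; pixel columns grow to the right and rows downward; lengths in m; the calibration is good to about 2 mm. The wrist camera is an equidistant fisheye: a pixel r from the principal point sees the ray r / f radians off the axis. A picture is of the moment at which its call begins: read the wrist's pose just before it. camera_model takes no time and is no camera call; for the wrist camera it gives the pose at the moment of the call.
- manip.finish_job(): hands the job in, once; it reports no verdict.
The state is a dict: "time": time; "q": joint angles; "joint_velocities": joint speeds; "joint_torque": joint torques, N m; "tool_pos": TCP position; "eef_rot": TCP orientation; "wrist_force": force on the tool from outside, world axes, zero at the start; "moment": the same for the moment, N m; "width": finger opening in m.
Only numpy, scipy, OpenCV 4.12 (cv2) and the standard library are available. Lean on these libraries where they do the work, as an engineer would, in place of code of your own. Each camera call takes 0.05 s, during which the arm holds its last target.

### The job

Press down the blue pad of the lever whose gate holds back the orange mandarin, and keep it down until the mandarin has rolled into the white lunch tray; then let the lever come back up so that both gates are shut, and move clear. The green lime must stay behind its own gate. Work only by pressing the pad: do not touch either fruit, and leave the tray, the sauce bottle, the chopstick cup and the spice jar where they stand.

Things in the scene. Friction and masses are not known exactly. Their poses are not given: they have to be found in the camera images.
- dispenser: Fixed fruit dispenser: aluminium chute (105 mm high) on white feet. Origin on the table; fruit rolls along its +x, +y is left. Two 44 mm lanes centred at y = 40 (left) and -40 mm (right) slope 12 degrees down to mouths at x = 50 mm, floor 49 mm high. Before each mouth hangs a white gate on the inner end of that side's lever, which rocks along y over a post (pivot x 58, y +/-125, z 93 mm) to a blue outer pad.
- pad_left (a point): Middle of the top of the left lever's blue 40 x 40 mm pad (x 58, y 203, z 130 mm in the dispenser frame when up; moves with the lever; nothing under it). Pressing it about 48 mm straight down opens the left lane's gate fully. A spring pushes back with 3 N at first, 6 N fully down, then a firm stop. Let go, it springs back up and the gate shuts.
- pad_right (a point): Same for the right lever and right lane: x 58, y -203, z 130 mm in the dispenser frame.
- lever_left (a joint): Angle of the left lever, rad: 0 = pad up, gate shut; grows as the pad is pressed, to 0.62 at the stop. The gate is high enough for the fruit somewhere between 0.3 and 0.45, surely by 0.5.
- lever_right (a joint): Same for the right lever.
- mandarin: The orange mandarin (origin at its centre; it turns as it rolls), a ball of 38 mm diameter, about 35 g. It waits against one of the two gates, in the left or the right lane, its centre 72 mm above the table; in the tray its centre is about 23 mm above the table.
- lime: The green lime (origin at its centre), a ball of 38 mm diameter, in the other lane.
- tray: Loose white lunch tray, 140 x 200 x 30 mm (x, y, z), wall 4 mm, with one partition across the middle of its y side; it stands on the table before and below both mouths, one compartment per lane. Origin at the centre of its underside, axes along the dispenser's.
- sauce_bottle: Amber sauce bottle with red cap, 48 mm diameter, 130 mm tall, loose. Origin at the centre of its underside.
- chopstick_cup: Cream cup of 72 mm diameter and 85 mm height holding chopsticks that reach 160 mm, loose. Origin at the centre of its underside.
- spice_jar: Small clear jar with green cap, 48 mm diameter, 60 mm tall, loose. Origin at the centre of its underside.

How it is judged:
On the way, in this order (a step that is already met when the one before it is completed fails the run):
1. the lever of the mandarin's lane is pressed and its gate lifts (((value of joint lever_left above 0.15 rad and y of mandarin in the frame of dispenser above 0 m) or (value of joint lever_right above 0.15 rad and y of mandarin in the frame of dispenser below 0 m))), for 0.1 s.
2. the mandarin has rolled into the lunch tray while the lever is kept down (x of mandarin in the frame of tray between -0.07 and 0.07 m and y of mandarin in the frame of tray between -0.1 and 0.1 m and z of mandarin in the frame of tray below 0.035 m and value of joint any of lever_left, lever_right above 0.2 rad), for 0.1 s.
At the end, for the whole second after the job is handed in: The mandarin lies still inside the lunch tray (below its rim), both levers are back up (under 0.08 rad, gates shut), the lime is within 15 mm of its start behind its gate, and the tray is flat and within 30 mm of its start (x of mandarin in the frame of tray between -0.07 and 0.07 m and y of mandarin in the frame of tray between -0.1 and 0.1 m and z of mandarin in the frame of tray below 0.035 m and linear speed of mandarin below 0.05 m/s and value of joint each of lever_left, lever_right below 0.08 rad and distance of lime from where it was at the start of the episode below 0.015 m and distance of tray from where it was at the start of the episode below 0.03 m and angle between tray's own z axis and vertical below 0.1 rad); the robot touches nothing.
It fails at once if a fruit is touched by the robot (contact force between any of the fingers, the arm and mandarin above 0.3 N or contact force between any of the fingers, the arm and lime above 0.3 N).
It fails at once if the mandarin is lifted (height (world z) of mandarin above 0.1 m).
It fails at once if the lime leaves its place behind its gate (distance of lime from where it was at the start of the episode above 0.015 m).
It fails at once if the tray is shifted or lifted (distance of tray from where it was at the start of the episode above 0.03 m).
It fails at once if the bottle, chopstick cup or jar is shifted or tipped (distance of any of sauce_bottle, chopstick_cup, spice_jar from where it was at the start of the episode above 0.03 m or angle between any of sauce_bottle, chopstick_cup, spice_jar's own z axis and vertical above 0.35 rad).
It also fails if it takes over 35 s, if anything falls off the work surface, if the arm or the gripper's body presses on something with over 40 N, if the wrist force passes 120 N, or if a joint passes its speed limit or range.

## Working session

There is one attempt and no reset: what is moved stays moved. The work goes in short steps, Python scripts to look and compute and a tool call to move; the robot and the scene stay as the last step left them, time stands still between calls to the robot, and variables do not carry over. Pictures are saved under pics/ and viewed, and the job is handed in when it is done.

Besides the shell and the picture viewer there is one more tool, called as name(argument=value, ...), one argument or row to a line, values as JSON. jog_arm: Moves the arm, as the interface text tells. Its arguments: {"type":"object","properties":{"targets":{"type":"string"},"fingers":{"type":"number"},"squeeze":{"type":"number"}},"required":["targets"]}

```bash
mkdir -p pics; python3 - <<'E'
from plant import manip, optics
import cv2,numpy as np
print(manip.read_state())
for n in ("scene","top"):
    p,d=optics.grab_frame(n); cv2.imwrite(f"pics/{n}0.png",p[:,:,::-1]); np.savez(f"{n}0.npz",p=p,d=d)
    m=optics.camera_model(n); print(n,m)
E
```

```text
{'time': 0.0, 'q': array([-1.37632230e+00,  3.81172281e-01,  1.29824421e+00, -1.01232136e-05,
        1.46363705e+00, -2.15278619e-01]), 'joint_velocities': array([ 8.89022197e-04,  9.72053770e-05,  3.74842196e-04, -1.35980604e-03,
       -1.04245889e-03, -2.52256663e-04]), 'joint_torque': array([-2.19605918e-04, -4.37931311e+01, -2.24555898e+01,  7.13493861e-02,
        3.52546864e-02, -1.30554567e-04]), 'tool_pos': array([ 0.21906596, -0.50420951,  0.26015608]), 'eef_rot': array([ 0.59090222,  0.38818613,  0.59163011, -0.3874531 ]), 'wrist_force': array([ 0.20301179, -1.04520149, -0.6009384 ]), 'moment': array([ 0.00251327, -0.0800337 ,  0.01052648]), 'width': 0.08777663363056472}
scene {'intrinsics': array([[507.20719826,   0.        , 314.79249491],
       [  0.        , 507.20719826, 198.78758676],
       [  0.        ,   0.        ,   1.        ]]), 'cam_to_world': array([[ 0.87942196,  0.31588208, -0.35613975,  1.05414717],
       [ 0.47603542, -0.58778009,  0.65414436, -0.94439022],
       [-0.00269938, -0.74480405, -0.66727778,  1.0653787 ],
       [ 0.        ,  0.        ,  0.        ,  1.        ]])}
top {'intrinsics': array([[409.93258124,   0.        , 316.40807899],
       [  0.        , 409.93258124, 198.68122461],
       [  0.        ,   0.        ,   1.        ]]), 'cam_to_world': array([[-0.02184147, -0.98009273,  0.19733522,  0.34392185],
       [-0.99957305,  0.02523944,  0.01472037, -0.00728716],
       [-0.01940796, -0.19692945, -0.98022555,  1.04059727],
       [ 0.        ,  0.        ,  0.        ,  1.        ]])}
```

View pics/scene0.png

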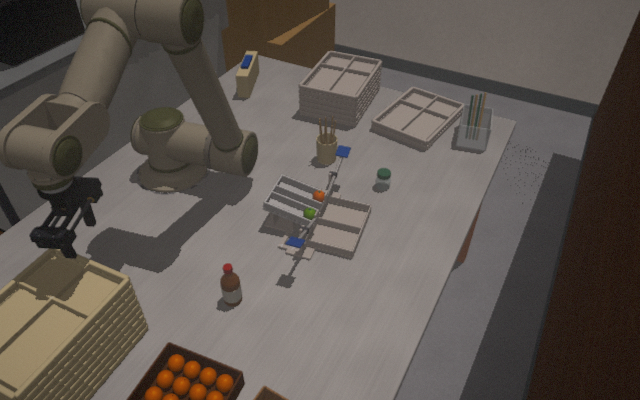

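View pics/top0.png

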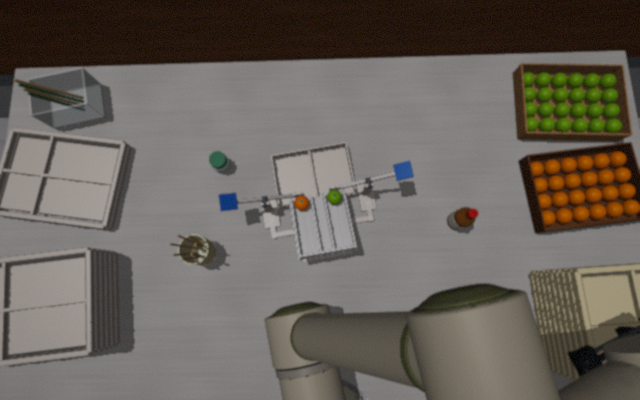

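The mandarin (top view 302,203) is in the left lane on the world +y side, so the left pad at (228,202) is the one to press. The lime is at (335,197) and the right pad at (403,171). The cup (195,250) and the jar (219,161) stand near the left pad.

```bash
cat > h.py <<'E'
import numpy as np,cv2
from plant import manip, optics
def pts(n,d,mask):
    m=optics.camera_model(n);K=m["intrinsics"];T=m["cam_to_world"]
    v,u=np.nonzero(mask&(d>0)); z=d[v,u]
    c=np.c_[(u-K[0,2])/K[0,0]*z,(v-K[1,2])/K[1,1]*z,z]
    return c@T[:3,:3].T+T[:3,3],u,v
E
python3 - <<'E'
from h import *
for n in("scene","top"):
    f=np.load(n+"0.npz");p,d=f["p"],f["d"];h=cv2.cvtColor(p,cv2.COLOR_RGB2HSV)
    for name,lo,hi in(("blue",(100,150,60),(130,255,255)),("orange",(5,170,120),(15,255,255)),("lime",(30,150,80),(50,255,255)),("green",(70,80,30),(90,255,255)),("red",(172,140,80),(180,255,255))):
        m=cv2.inRange(h,lo,hi); k,l,s,c=cv2.connectedComponentsWithStats(m)
        for i in range(1,k):
            if s[i,4]<25: continue
            P,u,v=pts(n,d,l==i)
            if len(P)==0 or not(.2<np.median(P[:,0])<.75 and abs(np.median(P[:,1]))<.4): continue
            print(n,name,s[i,4],c[i].round(1),np.median(P,0).round(3),P.min(0).round(3),P.max(0).round(3))
    # objects height map near left pad
    P,u,v=pts(n,d,np.ones(d.shape,bool))
    for nm,(x0,x1,y0,y1) in {"cup":(.3,.45,.2,.36),"jar":(.5,.65,.18,.3)}.items():
        s=(P[:,0]>x0)&(P[:,0]<x1)&(P[:,1]>y0)&(P[:,1]<y1)&(P[:,2]>.03)
        if s.any(): print(n,nm,s.sum(),np.percentile(P[s],[2,50,98],axis=0).round(3))
E
```

```text
scene orange 56 [318.9 194.4] [0.535 0.037 0.087] [0.519 0.028 0.076] [0.545 0.051 0.093]
scene lime 44 [309.8 211.9] [ 0.547 -0.042  0.087] [ 0.53  -0.051  0.082] [ 0.557 -0.028  0.093]
scene cup 524 [[0.389 0.262 0.033]
 [0.422 0.283 0.079]
 [0.449 0.333 0.154]]
scene jar 253 [[0.506 0.187 0.033]
 [0.537 0.219 0.125]
 [0.649 0.269 0.139]]
top blue 233 [402.9 170.4] [ 0.588 -0.193  0.129] [ 0.569 -0.211  0.121] [ 0.607 -0.174  0.137]
top blue 240 [227.9 201.6] [0.525 0.208 0.13 ] [0.508 0.189 0.121] [0.544 0.225 0.139]
top orange 112 [301.  202.1] [0.528 0.044 0.086] [0.515 0.029 0.077] [0.545 0.059 0.094]
top lime 128 [333.9 196.4] [ 0.539 -0.035  0.086] [ 0.526 -0.049  0.078] [ 0.557 -0.021  0.093]
top green 197 [217.4 159.4] [0.647 0.253 0.059] [0.629 0.234 0.053] [0.667 0.273 0.064]
top cup 648 [[0.391 0.264 0.032]
 [0.424 0.3   0.079]
 [0.448 0.331 0.156]]
top jar 507 [[0.508 0.185 0.032]
 [0.537 0.217 0.126]
 [0.649 0.269 0.136]]
```

```bash
python3 - <<'E'
from h import *
from scipy.spatial.transform import Rotation as R
q=manip.read_state()["eef_rot"]; M=R.from_quat(q,scalar_first=True).as_matrix(); print(M.round(3))
for n in("scene","top"):
    f=np.load(n+"0.npz");p,d=f["p"],f["d"];h=cv2.cvtColor(p,cv2.COLOR_RGB2HSV)
    m=cv2.inRange(h,(100,110,40),(130,255,255)); k,l,s,c=cv2.connectedComponentsWithStats(m)
    cm=optics.camera_model(n);K=cm["intrinsics"];T=cm["cam_to_world"]
    for i in range(1,k):
        if s[i,4]<25: continue
        r=T[:3,:3]@np.linalg.solve(K,[*c[i],1]); print(n,s[i,4],c[i].round(1),(T[:3,3]+r*(.130-T[2,3])/r[2]).round(4))
E
```

```text
[[-0.     0.917  0.398]
 [ 0.001  0.398 -0.917]
 [-1.     0.    -0.001]]
scene 86 [246.3  61.1] [-0.0744  0.5641  0.13  ]
scene 116 [342.6 151.1] [0.5256 0.2073 0.13  ]
scene 123 [295.1 241.7] [ 0.5885 -0.1938  0.13  ]
top 258 [403.  170.3] [ 0.5884 -0.1932  0.13  ]
top 259 [227.8 201.4] [0.5262 0.2078 0.13  ]
```

Both views agree on the left pad at (0.526, 0.2075, 0.130). I'll shut the fingers and swing there along an arc at z 0.26, turning the jaws so the gripper's long side clears the chopsticks.

jog_arm(
  targets="0 0.0317 0.0062 -0.5 0 0;0 0.0317 0.0062 -0.5 0 0;0 0.0317 0.0062 -0.5 0 0;0 0.0317 0.0062 -0.5 0 0;0 0.0317 0.0062 -0.5 0 0;0 0.0317 0.0062 -0.5 0 0;0 0.0317 0.0062 -0.5 0 0",
  fingers=0,
  squeeze=10,
)

```text
time: 0.8
tool_pos: [0.4241, -0.4111, 0.2603]
eef_rot: [0.668, 0.232, 0.668, -0.232]
wrist_force: [-0.1, -0.5, 0.3]
width: 0.0344
```

jog_arm(
  targets="0 0.0317 0.0062 -0.5 0 0;0 0.0317 0.0062 -0.5 0 0;0 0.0317 0.0062 -0.5 0 0;0 0.0317 0.0062 -0.5 0 0;0 0.0317 0.0062 -0.5 0 0;0 0.0317 0.0062 -0.5 0 0;0 0.0317 0.0062 -0.5 0 0",
)

```text
time: 1.5
tool_pos: [0.5601, -0.2332, 0.2602]
eef_rot: [0.704, 0.064, 0.705, -0.064]
wrist_force: [-0.5, -0.5, -0.4]
width: 0.0002
```

jog_arm(
  targets="0 0.0317 0.0062 -0.5 0 0;0 0.0317 0.0062 -0.5 0 0;0 0.0317 0.0062 -0.5 0 0;0 0.0317 0.0062 -0.5 0 0;0 0.0317 0.0062 -0.5 0 0;0 0.0317 0.0062 -0.5 0 0;0 0.0317 0.0062 -0.5 0 0",
)

```text
time: 2.2
tool_pos: [0.5968, -0.0124, 0.2602]
eef_rot: [0.698, -0.108, 0.699, 0.109]
wrist_force: [-0.1, 0.5, -0.7]
width: 0.0003
```

jog_arm(
  targets="0 0.0317 0.0062 -0.5 0 0;0 0.0317 0.0062 -0.5 0 0;0 0.0317 0.0062 -0.5 0 0;0 0.0317 0.0062 -0.5 0 0;0 0.0317 0.0062 -0.5 0 0;0 0.0317 0.0062 -0.5 0 0;0 0.0317 0.0062 -0.5 0 0;0 0 0 0 0 0",
)

```text
time: 3.0
tool_pos: [0.5243, 0.2014, 0.2607]
eef_rot: [0.651, -0.275, 0.652, 0.275]
wrist_force: [0.8, -0.2, -0.1]
width: 0.0005
```

```bash
python3 - <<'E'
from h import *
from scipy.spatial.transform import Rotation as R
s=manip.read_state(); M=R.from_quat(s["eef_rot"],scalar_first=True).as_matrix(); print(s["time"],s["tool_pos"],s["width"],M.round(3))
print("shift",M.T@(np.array([.526,.2075,.160])-s["tool_pos"]))
for n in("top","scene"):
    p,d=optics.grab_frame(n); cv2.imwrite(f"pics/{n}1.png",p[:,:,::-1])
E
```

```text
3.0 [0.52429327 0.2014137  0.26069776] 0.00046568492623915906 [[-0.001 -0.717  0.697]
 [ 0.001  0.697  0.717]
 [-1.     0.001 -0.   ]]
shift [0.1006992  0.00290468 0.00558826]
```

jog_arm(
  targets="0 0.0095 0.0105 0 0 0;0.03 0 0 0 0 0;0.03 0 0 0 0 0;0.03 0 0 0 0 0;0.008 0 0 0 0 0;0 0 0 0 0 0",
)

```text
time: 3.7
tool_pos: [0.527, 0.2127, 0.1621]
eef_rot: [0.652, -0.273, 0.653, 0.273]
wrist_force: [-0.6, -0.4, 0.1]
width: 0.0004
```

```bash
python3 - <<'E'
from h import *
s=manip.read_state(); print(s["time"],s["tool_pos"],s["wrist_force"])
a,_=optics.grab_frame("top");b,_=optics.grab_frame("scene")
c=lambda p,x,y:cv2.resize(p[y:y+150,x:x+160],None,fx=2.5,fy=2.5,interpolation=cv2.INTER_CUBIC)
cv2.imwrite("pics/pre.png",np.hstack([c(a,190,130),c(b,250,110)])[:,:,::-1])
E
```

```text
3.7 [0.52699482 0.21272857 0.16209046] [-0.64910986 -0.40438393  0.11250937]
```

View pics/pre.png

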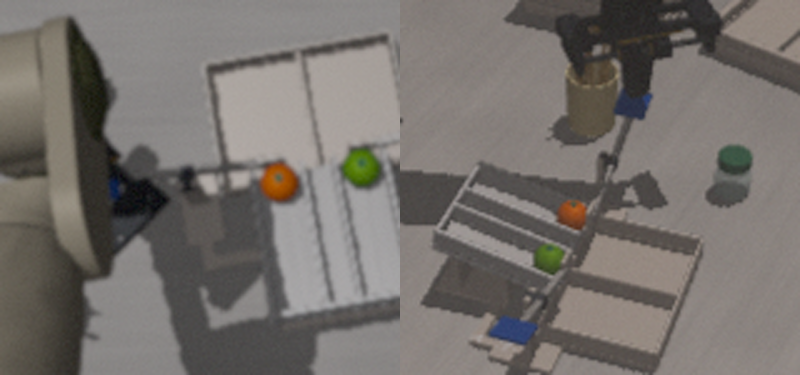

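The fingertip stands over the pad (crop at 632,95 in the scene half), and cup and jar are clear. Next I press in small steps.

jog_arm(
  targets="0.008 0 0 0 0 0;0.008 0 0 0 0 0;0.008 0 0 0 0 0",
)

```text
time: 4.1
tool_pos: [0.5271, 0.2133, 0.139]
eef_rot: [0.653, -0.273, 0.651, 0.273]
wrist_force: [0.3, 3.4, 4.0]
width: 0.0005
```

jog_arm(
  targets="0.008 0 0 0 0 0;0.008 0 0 0 0 0;0.008 0 0 0 0 0;0.004 0 0 0 0 0;0 0 0 0 0 0",
)

```text
time: 4.6
tool_pos: [0.5268, 0.2135, 0.1102]
eef_rot: [0.652, -0.273, 0.652, 0.274]
wrist_force: [-0.3, 5.6, 6.9]
width: 0.0006
```

```bash
python3 - <<'E'
from h import *
s=manip.read_state(); print(s["time"],s["tool_pos"],s["wrist_force"])
a,_=optics.grab_frame("top");b,_=optics.grab_frame("scene")
c=lambda p,x,y:cv2.resize(p[y:y+150,x:x+160],None,fx=2.5,fy=2.5,interpolation=cv2.INTER_CUBIC)
cv2.imwrite("pics/press.png",np.hstack([c(a,210,130),c(b,250,110)])[:,:,::-1])
E
```

```text
4.6 [0.52681233 0.21345875 0.11022763] [-0.30721969  5.60955934  6.8645018 ]
```

View pics/press.png

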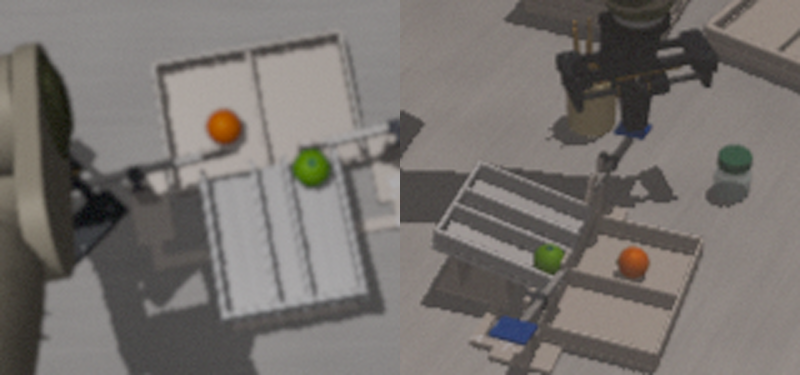

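The mandarin has rolled out (scene crop at 633,262) and is in the tray's left compartment; the lime is still in place. I'll hold the pad down while it settles.

jog_arm(
  targets="0 0 0 0 0 0;0 0 0 0 0 0;0 0 0 0 0 0;0 0 0 0 0 0;0 0 0 0 0 0;0 0 0 0 0 0;0 0 0 0 0 0;0 0 0 0 0 0",
)

```text
time: 5.5
tool_pos: [0.5268, 0.2135, 0.1107]
eef_rot: [0.652, -0.273, 0.652, 0.274]
wrist_force: [-1.1, 4.6, 5.8]
width: 0.0004
```

```bash
cat > look.py <<'E'
from h import *
import sys
s=manip.read_state(); print(s["time"],s["tool_pos"],s["wrist_force"])
for n in("top","scene"):
    p,d=optics.grab_frame(n);cv2.imwrite(f"pics/{sys.argv[1]}_{n}.png",p[:,:,::-1]);h=cv2.cvtColor(p,cv2.COLOR_RGB2HSV)
    for name,lo,hi in(("orange",(5,170,120),(15,255,255)),("lime",(30,150,80),(50,255,255)),("green",(70,80,30),(90,255,255)),("blue",(100,110,40),(130,255,255))):
        m=cv2.inRange(h,lo,hi); k,l,st,c=cv2.connectedComponentsWithStats(m)
        for i in range(1,k):
            if st[i,4]<25: continue
            P,u,v=pts(n,d,l==i)
            if len(P)==0 or not(.3<np.median(P[:,0])<.75 and abs(np.median(P[:,1]))<.3): continue
            print(n,name,st[i,4],c[i].round(1),np.median(P,0).round(3),P[:,2].max().round(3))
E
python3 look.py hold1; python3 look.py hold2|grep orange
```

```text
5.5 [0.52679838 0.21350705 0.11072651] [-1.14035916  4.55978854  5.77968891]
top orange 93 [295.8 158.7] [0.65  0.057 0.037] 0.043
top lime 133 [334.  196.6] [ 0.539 -0.035  0.086] 0.094
top blue 258 [402.9 170.3] [ 0.589 -0.193  0.129] 0.136
scene orange 57 [358.2 216.8] [0.655 0.052 0.039] 0.045
scene lime 47 [309.8 211.9] [ 0.548 -0.04   0.087] 0.092
scene blue 120 [295.2 241.7] [ 0.59  -0.195  0.132] 0.14
top orange 87 [295.8 158.8] [0.65  0.057 0.037] 0.044
scene orange 55 [358.3 216.9] [0.655 0.052 0.039] 0.045
```

The mandarin is at rest in the tray (top at about 0.043, so centre about 0.023). I'll release the pad slowly, then rise clear.

jog_arm(
  targets="-0.01 0 0 0 0 0;-0.01 0 0 0 0 0;-0.01 0 0 0 0 0;-0.01 0 0 0 0 0;-0.01 0 0 0 0 0;-0.01 0 0 0 0 0;-0.02 0 0 0 0 0;-0.03 0 0 0 0 0",
)

```text
time: 6.5
tool_pos: [0.526, 0.2129, 0.2205]
eef_rot: [0.651, -0.273, 0.653, 0.274]
wrist_force: [0.1, 0.3, -0.0]
width: 0.0002
```

jog_arm(
  targets="-0.03 0 0 0 0 0;-0.03 0 0 0 0 0;0 -0.03 -0.03 0 0 0;0 -0.03 -0.03 0 0 0;0 -0.03 -0.03 0 0 0;0 -0.03 -0.03 0 0 0;0 -0.03 -0.03 0 0 0;0 0 0 0 0 0",
)

```text
time: 7.3
tool_pos: [0.5285, -0.0031, 0.2808]
eef_rot: [0.653, -0.272, 0.653, 0.272]
wrist_force: [0.2, -0.1, -0.4]
width: 0.0004
```

```bash
python3 look.py end1
```

```text
7.3 [ 0.52846319 -0.00310019  0.28079173] [ 0.23177225 -0.09876786 -0.44301211]
top green 196 [217.5 159.4] [0.648 0.253 0.06 ] 0.064
top blue 260 [403.  170.3] [ 0.588 -0.193  0.13 ] 0.136
top blue 257 [227.9 201.3] [0.527 0.208 0.13 ] 0.139
scene orange 53 [358.3 216.8] [0.656 0.051 0.039] 0.047
scene blue 117 [342.5 151.1] [0.527 0.206 0.131] 0.139
scene blue 126 [295.  241.7] [ 0.589 -0.196  0.133] 0.14
```

View pics/end1_scene.png

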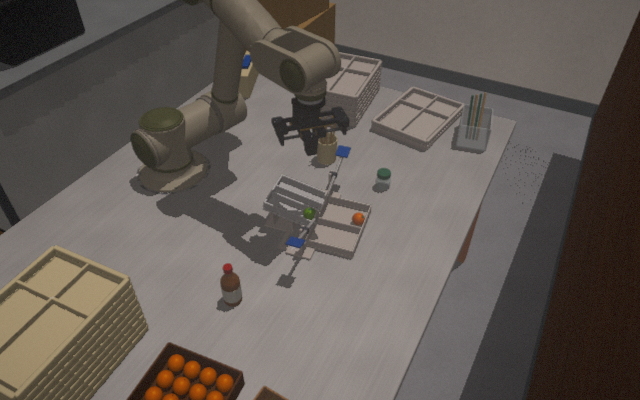

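Both pads are back at their starting positions (342,151 and 295,242). The mandarin lies in the tray (358,217), the lime is in its lane (310,213), and the arm is clear above everything. I'm handing in.

```bash
python3 -c "
from plant import manip
print(manip.finish_job())"
```

```text
the job is handed in; nothing more can be done
None
```

I pressed the left pad about 43 mm with the closed fingertips. The mandarin rolled into the tray's left compartment and came to rest while the lever was still down. I then let the lever up slowly, moved the arm clear, and handed in at about 7.4 s.

**Last checks:**
- **Levers:** both pads were back at their starting height of about 0.130 m in both views.
- **Mandarin:** it lay still in the tray at about (0.65, 0.055), its centre at about 0.023 m.
- **Lime:** it had not moved when measured from both cameras with the lever held down. After release, the colour mask missed it in both final frames (the arm hid it from above and its shadow darkened it), so I only confirmed it by eye in the scene picture, in its lane at pixel (310,213).
- **Other objects:** the jar had not moved by measurement. The tray, cup and bottle I checked only by eye, and they looked unmoved.
- **Forces:** the wrist force was about 7 N up and 6 N sideways while pressing, and near zero at the end. No check disagreed.

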